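# Drag the rod-end tray up to the stop bar

## Task

The rod ends are needed next. Put the fingertips down behind the far rim of the metal tray that holds the two rod ends, hook it, and drag it along the table towards the robot until its near side is up to the long stop bar (within 20 mm of it, or touching) and parallel to the bar, then let go. Do not lift or tip the tray, and leave the other tray, with the two round collars in it, where it stands.

Things in the scene. Friction and masses are not known exactly. Their poses are not given: they have to be found in the camera images.
- rod_end_tray: Open metal tray in which two rod ends lie (eyes with threaded shanks), left or right. Walls 120 (x) x 160 mm (y), 4 mm thick; a rolled rim 32 to 40 mm up stands 4 mm out all round, contents below it. 0.5 kg, loose, slides. Origin: centre of its underside; x points away from the robot (within 12 degrees): far rim's outer edge at x = +64 mm, near wall's outer face at x = -60 mm.
- collar_tray: A second tray of the same make, size and axes, in which two slit round collars lie (40 mm across, 17 mm high). It stands beside the first, at least 30 mm away. Not to be moved.
- stop_bar: Flat dark steel bar screwed to the table between the robot and the trays, 30 mm (x) by 500 mm (y), 12 mm high, with two screw heads 5 mm higher. Fixed. Origin: middle of its far face (to which the tray goes), at table height; x points away from the robot (within 13 degrees), square to that face; y runs along it.

How it is judged:
By the outcome, as a careful person would: the job done as asked, in the order asked, and still so for the second after the job is handed in, with the robot touching nothing.
It also fails if it takes over 32 s, if anything falls off the work surface, if the arm or the gripper's body presses on something with over 40 N, if the wrist force passes 120 N, or if a joint passes its speed limit or range.

## Robot

A 6-joint arm with a two-finger parallel gripper is mounted at the origin on a cart in front of the work surface, level with it; the furniture and walls round the work are solid. World frame = base frame: x ahead of the robot, y to its left, z up, the work surface at z = 0. Lengths are in mm, angles in rad, forces in N, time in s.
With the tool pointing down it reaches from about 275 to 1000 mm from the base axis. Payload 8.4 kg.
Tool frame: the origin (TCP) lies midway between the tips of the shut fingers; the grasp point (between the pads) lies 19 mm behind it; z points along the fingers, y is the line along which they close (so a half turn about z gives the same grasp; the last joint's range is limited). The gripper opens to 85 mm and grips with 20 to 120 N. Pads are 22 mm wide; open, the fingers measure 114 mm over their backs; the gripper's body (76 mm by 85 mm) begins 54 mm behind the grasp point. The pads swing forward as they close: fully open they stand 13 mm farther back than shut.
Start: joints at [-1.147, 0.353, 1.633, -0, 1.155, -0.002], TCP at [258.155, -569.196, 231.281] pointing down, gripper open.
Joint ranges: [-2.63, 2.63], [-0.92, 2.1], [0.06, 2.66], [-1.3, 4.44], [0, 2.69], [-3.02, 3.02]. Speed limits (rad/s): [2.22, 2.22, 2.79, 3.14, 3.14, 3.14].

## Interface

Orientations are given as [roll, pitch, yaw] about the fixed x, y, z axes, in that order (R = Rz(yaw) Ry(pitch) Rx(roll)).
In Python, from rig import monitor, imaging, r gives the robot as it stands.
- The arm moves only by the tool drive_tool, never from a script. Its argument "plan" is a list of rows, each an object of numbers: "x", "y", "z": the shift along the tool's x, y, z in units of 50 mm (1.0 is 50 mm); "ax", "ay", "az": the turn, a rotation vector about the tool's x, y, z in units of 6 degrees (1.0 is 6 degrees); "hand": the finger opening in mm, from 0 to 85.4. In form: [{"x": .., "y": .., "z": .., "ax": .., "ay": .., "az": .., "hand": ..}, ...]. A call has 1 to 8 rows; each row is the pose to reach, as a shift and turn from the pose commanded when the call began, along the tool's axes at that moment; what a row does not reach only later rows make up. A row lasts 1/10 s, in which the tool goes at most 50 mm and 8.59 degrees, less where a joint would pass 70% of its speed; a pose out of reach is approached as far as the arm can. A call with a gripper value outside its range is refused whole. The fingers move at their own pace and stop on an object; "grip_force" is the grip in N (left out, the last holds). Time passes only in rows, so rows that repeat a pose let the fingers close. It gives the time, the measured TCP pose, the force, the opening and the grip force at its end, in the units of the state.
- monitor.sense(): the state, without advancing time (a new reading comes with each control period).
- imaging.grab_frame(name): name is "scene" or "top"; returns the picture (400x640x3 uint8, red, green, blue); there is no depth.
- imaging.camera_info(name): a dict with "mtx" (3x3 intrinsics, pixels), "dist" ([k1, k2, p1, p2, k3] as OpenCV has them; the pictures are not rectified), "R" (3x3) and "t" (3): a world point X has camera coordinates R X + t. Camera axes: x right, y down, z forward; pixel columns grow to the right and rows downward; lengths in mm; the calibration is good to about 2 mm. A picture is of the moment at which its call begins. camera_info takes no time and is no camera call.
- r.sign_off(): hands the job in; it is judged then, once.
The state is a dict: "clock": time; "qpos": joint angles; "qvel": joint speeds; "joint_efforts": joint torques, N m; "eef_pos": TCP position; "tcp_rot": TCP orientation; "contact_force": force on the tool from outside, world axes, zero at the start; "wrist_torque": the same for the moment, N m; "opening": opening from 0.0 (shut) to 1.0 (fully open); "grasp_force": force on a finger pad.
Only numpy, scipy, OpenCV 4.12 (cv2) and the standard library are available. Lean on these libraries where they do the work, as an engineer would, in place of code of your own. Each camera call takes 0.05 s, during which the arm holds its last target. There are 200 camera calls.

## Working session

There is one attempt and no reset: what is moved stays moved. The work goes in short steps, Python scripts to look and compute and a tool call to move; the robot and the scene stay as the last step left them, time stands still between calls to the robot, and variables do not carry over. Pictures are saved under pics/ and viewed, at most 10 in all, crops included, and the job is handed in when it is done.

Besides the shell and the picture viewer there is one more tool, called after "Call:" as name(argument=value, ...) on one line, values as JSON. drive_tool: Moves the arm, as the interface text tells. Its arguments: {"type":"object","properties":{"plan":{"type":"array","items":{"type":"object","properties":{"x":{"type":"number"},"y":{"type":"number"},"z":{"type":"number"},"ax":{"type":"number"},"ay":{"type":"number"},"az":{"type":"number"},"hand":{"type":"number"}}}},"grip_force":{"type":"number"}},"required":["plan"]}

```bash
mkdir -p pics; ls; python3 - <<'E'
from rig import monitor, imaging, r
import cv2
for n in ("top","scene"):
    im=imaging.grab_frame(n); cv2.imwrite(f"pics/{n}0.png",im[:,:,::-1])
    c=imaging.camera_info(n); print(n,c)
s=monitor.sense(); print(s)
E
```

```text
pics
top {'mtx': array([[466.17143378,   0.        , 321.85365514],
       [  0.        , 466.17143378, 196.83418261],
       [  0.        ,   0.        ,   1.        ]]), 'dist': array([-0.13543978,  0.        ,  0.        ,  0.        ,  0.        ]), 'R': array([[-0.0261484 , -0.99958827,  0.01181301],
       [-0.99196088,  0.02448163, -0.1241542 ],
       [ 0.12381388, -0.01496448, -0.99219262]]), 't': array([  8.21106866, 484.90327947, 843.26642122])}
scene {'mtx': array([[498.97472296,   0.        , 317.61310263],
       [  0.        , 498.97472296, 202.29557394],
       [  0.        ,   0.        ,   1.        ]]), 'dist': array([0.01501755, 0.        , 0.        , 0.        , 0.        ]), 'R': array([[-0.7290838 , -0.6843047 ,  0.01280179],
       [-0.440984  ,  0.45537201, -0.77341415],
       [ 0.52342137, -0.56952911, -0.63377178]]), 't': array([371.40996733, 251.55703447, 645.07724413])}
{'clock': 0.1, 'qpos': array([-1.14739090e+00,  3.53569782e-01,  1.63404885e+00,  1.88478143e-05,
        1.15522499e+00, -2.40469985e-03]), 'qvel': array([-0.00071896, -0.00057403, -0.00089708,  0.00199338,  0.00022511,
       -0.00032987]), 'joint_efforts': array([ 1.25537554e-03, -6.06356692e+01, -3.42820323e+01,  1.97624622e-04,
        3.93130467e-03, -1.41607072e-05]), 'eef_pos': array([ 257.9881692 , -568.79798576,  230.64712377]), 'tcp_rot': array([-3.14034173e+00, -2.02422215e-05,  4.25802491e-01]), 'contact_force': array([ 0.43714491,  0.40191115, -0.0996877 ]), 'wrist_torque': array([-0.05880894,  0.00260894, -0.01736333]), 'grasp_force': 0.0, 'opening': 1.0014258590387115}
```

View pics/top0.png

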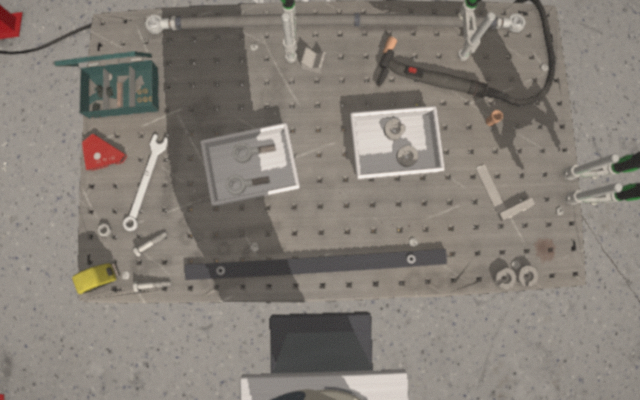

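View pics/scene0.png

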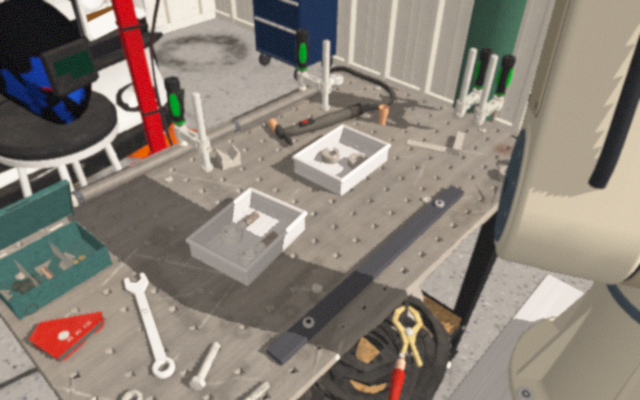

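The top view shows the rod-end tray at about (250,164), the collar tray at about (397,142), and the bar from (185,270) to (446,256). I'll enlarge that area.

```bash
python3 - <<'E'
import cv2
im=cv2.imread("pics/top0.png")
cv2.imwrite("pics/c1.png",cv2.resize(im[110:220,190:310],None,fx=5,fy=5,interpolation=cv2.INTER_CUBIC))
cv2.imwrite("pics/c2.png",cv2.resize(im[240:290,180:450],None,fx=2.96,fy=2.96,interpolation=cv2.INTER_CUBIC))
E
```

```text
(no output)
```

View pics/c1.png

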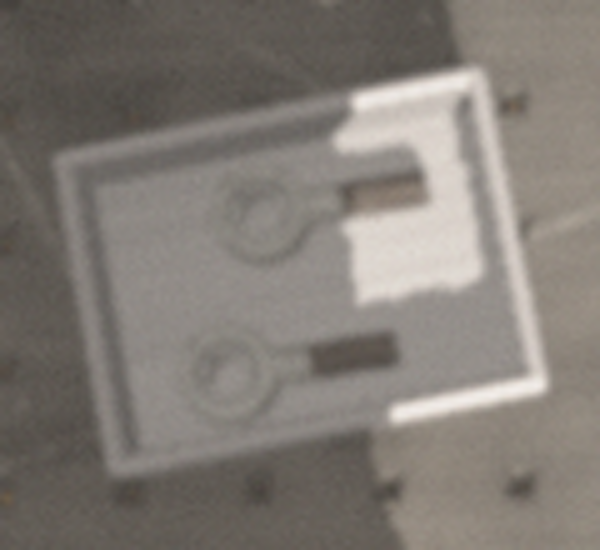

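View pics/c2.png

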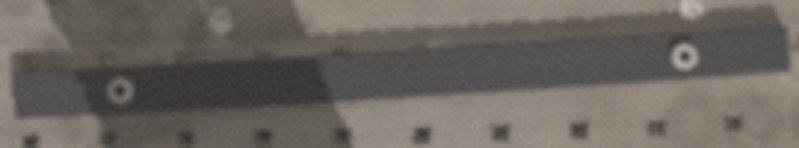

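In the crops, the rod-end tray's rim corners are at about (55,157), (485,66), (548,386) and (112,476). The bar's far top edge runs from (14,72) to (787,26), with a shadow strip beyond it.

```bash
cat > h.py <<'E'
import numpy as np, cv2
from rig import monitor, imaging, r
def px2w(name,uv,z):
    c=imaging.camera_info(name); R=np.array(c["R"]); t=np.array(c["t"])
    n=cv2.undistortPoints(np.array(uv,float).reshape(-1,1,2),np.array(c["mtx"]),np.array(c["dist"])).reshape(-1,2)
    d=np.c_[n,np.ones(len(n))]@R; o=-R.T@t
    return o+d*((z-o[2])/d[:,2])[:,None]
def tray(uv):  # FL, FR, NR, NL rim corners
    P=px2w("top",uv,40)[:,:2]
    e=(P[0]-P[1])+(P[3]-P[2]); f=(P[0]-P[3])+(P[1]-P[2])
    return P, P.mean(0), np.arctan2(-e[0],e[1]), np.arctan2(f[1],f[0]), np.linalg.norm(e)/2,np.linalg.norm(f)/2
E
python3 - <<'E'
from h import *
c=lambda a,o,s:np.array(o)+(np.array(a)+.5)/s-.5
P,m,y1,y2,L,W=tray(c([(55,157),(485,66),(548,386),(112,476)],(190,110),5))
print(P.round(1),m.round(1),np.degrees([y1,y2]).round(2),L,W)
B=px2w("top",c([(14,72),(787,26),(16,117),(790,70)],(180,240),2.96),12)[:,:2]
print(B.round(1)); d=B[0]-B[1]; print(np.degrees(np.arctan2(-d[0],d[1])),np.linalg.norm(d))
# collar tray approx
P=px2w("top",[(351,114),(438,108),(443,172),(357,178)],40); print(P.round(0))
s=monitor.sense(); print(s["eef_pos"],s["tcp_rot"])
E
```

```text
[[596.1 223.1]
 [626.8  59.2]
 [503.5  37.6]
 [473.9 200.4]] [550.1 130.1] [10.48 10.23] 166.1681854818662 124.73476997609777
[[ 365.1  260.2]
 [ 381.8 -238.5]
 [ 336.3  258.9]
 [ 353.5 -239.1]]
1.9236204483664372 498.9635294183462
[[ 641.  -64.   40.]
 [ 651. -233.   40.]
 [ 525. -234.   40.]
 [ 518.  -70.   40.]]
[ 257.9881692  -568.79798576  230.64712377] [-3.14034173e+00 -2.02422215e-05  4.25802491e-01]
```

Call:
drive_tool(plan=[{"x":12.84,"y":-9.88,"z":0,"az":2.35,"hand":85},{"x":12.84,"y":-9.88,"z":0,"az":2.35,"hand":85},{"x":12.84,"y":-9.88,"z":0,"az":2.35,"hand":85},{"x":12.84,"y":-9.88,"z":0,"az":2.35,"hand":85},{"x":12.84,"y":-9.88,"z":0,"az":2.35,"hand":85},{"x":12.84,"y":-9.88,"z":0,"az":2.35,"hand":85},{"x":12.84,"y":-9.88,"z":0,"az":2.35,"hand":85},{"x":12.84,"y":-9.88,"z":0,"az":2.35,"hand":85}])

```text
invalid input
```

Call:
drive_tool(plan=[{"x":0.79,"y":-0.61,"z":0.0,"ax":0.0,"ay":0.0,"az":0.15,"hand":85.0},{"x":1.58,"y":-1.22,"z":0.0,"ax":0.0,"ay":0.0,"az":0.3,"hand":85.0},{"x":2.37,"y":-1.83,"z":0.0,"ax":0.0,"ay":0.0,"az":0.45,"hand":85.0},{"x":3.16,"y":-2.44,"z":0.0,"ax":0.0,"ay":0.0,"az":0.6,"hand":85.0},{"x":3.95,"y":-3.05,"z":0.0,"ax":0.0,"ay":0.0,"az":0.75,"hand":85.0},{"x":4.74,"y":-3.66,"z":0.0,"ax":0.0,"ay":0.0,"az":0.9,"hand":85.0},{"x":5.53,"y":-4.27,"z":0.0,"ax":0.0,"ay":0.0,"az":1.05,"hand":85.0},{"x":6.32,"y":-4.88,"z":0.0,"ax":0.0,"ay":0.0,"az":1.2,"hand":85.0}])

```text
clock: 0.9
eef_pos: [445.6, -214.5, 231.3]
tcp_rot: [3.142, -0.0, 0.299]
contact_force: [1.4, -0.2, 1.3]
opening: 0.992
grasp_force: 0.0
```

Call:
drive_tool(plan=[{"x":0.7,"y":-0.69,"z":0.0,"ax":0.0,"ay":0.0,"az":0.14,"hand":85.0},{"x":1.4,"y":-1.39,"z":0.0,"ax":0.0,"ay":0.0,"az":0.28,"hand":85.0},{"x":2.1,"y":-2.08,"z":0.0,"ax":0.0,"ay":0.0,"az":0.42,"hand":85.0},{"x":2.8,"y":-2.78,"z":0.0,"ax":0.0,"ay":0.0,"az":0.55,"hand":85.0},{"x":3.5,"y":-3.47,"z":0.0,"ax":0.0,"ay":0.0,"az":0.7,"hand":85.0},{"x":4.2,"y":-4.17,"z":0.2,"ax":0.0,"ay":0.0,"az":0.85,"hand":85.0},{"x":5.0,"y":-4.95,"z":0.6,"ax":0.0,"ay":0.0,"az":1.0,"hand":85.0},{"x":5.84,"y":-5.79,"z":1.0,"ax":0.0,"ay":0.0,"az":1.15,"hand":85.0}])

```text
clock: 1.7
eef_pos: [629.1, 129.6, 187.8]
tcp_rot: [3.141, -0.0, 0.179]
contact_force: [0.8, -1.2, -0.6]
opening: 0.997
grasp_force: 0.0
```

Call:
drive_tool(plan=[{"x":0.0,"y":0.0,"z":0.6,"hand":85.0},{"x":0.0,"y":0.0,"z":1.2,"hand":85.0},{"x":0.0,"y":0.0,"z":1.8,"hand":85.0},{"x":0.0,"y":0.0,"z":1.8,"hand":85.0},{"x":0.0,"y":0.0,"z":1.8,"hand":85.0}])

```text
invalid input
```

```bash
python3 - <<'E'
from h import *
im=imaging.grab_frame("scene")[:,:,::-1]; cv2.imwrite("pics/s1.png",cv2.resize(im[60:320,100:420],None,fx=2.3,fy=2.3,interpolation=cv2.INTER_CUBIC))
print(monitor.sense()["eef_pos"])
E
```

```text
[630.83583343 135.22217127 184.80157979]
```

View pics/s1.png

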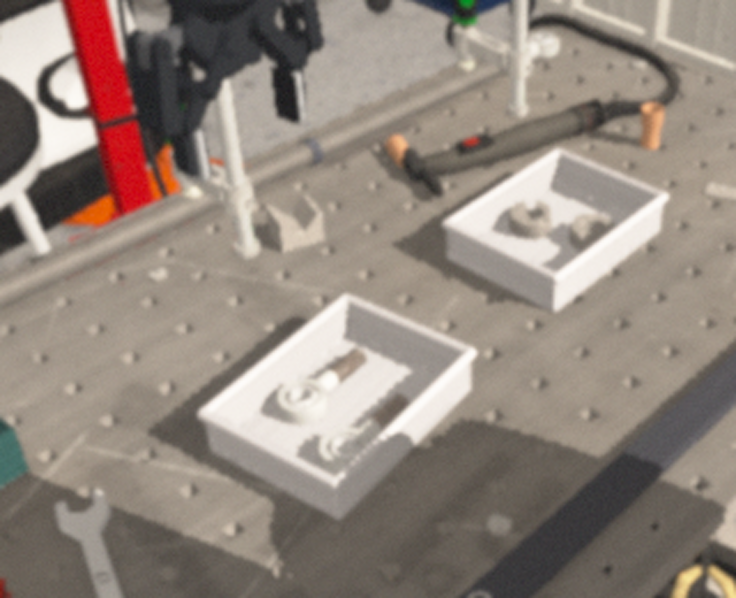

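The tray has not moved and the gripper hangs above the area behind it; a row needs all its fields. Descending part-way next.

Call:
drive_tool(plan=[{"x":0.0,"y":0.0,"z":0.6,"ax":0.0,"ay":0.0,"az":0.0,"hand":85.0},{"x":0.0,"y":0.0,"z":1.2,"ax":0.0,"ay":0.0,"az":0.0,"hand":85.0},{"x":0.0,"y":0.0,"z":1.8,"ax":0.0,"ay":0.0,"az":0.0,"hand":85.0},{"x":0.0,"y":0.0,"z":1.8,"ax":0.0,"ay":0.0,"az":0.0,"hand":85.0},{"x":0.0,"y":0.0,"z":1.8,"ax":0.0,"ay":0.0,"az":0.0,"hand":85.0}])

```text
clock: 2.25
eef_pos: [628.3, 127.5, 98.5]
tcp_rot: [3.142, 0.001, 0.18]
contact_force: [-0.1, -0.4, 0.4]
opening: 0.996
grasp_force: 0.0
```

```bash
python3 - <<'E'
from h import *
im=imaging.grab_frame("scene")[:,:,::-1]; cv2.imwrite("pics/s2.png",cv2.resize(im[60:320,100:420],None,fx=2.3,fy=2.3,interpolation=cv2.INTER_CUBIC))
s=monitor.sense();print(s["eef_pos"],s["tcp_rot"],s["contact_force"])
E
```

```text
[629.19564007 127.62790129  99.61216966] [-3.14157414e+00 -9.37931208e-04  1.79602828e-01] [ 0.23537341 -0.41985095  0.04672391]
```

View pics/s2.png

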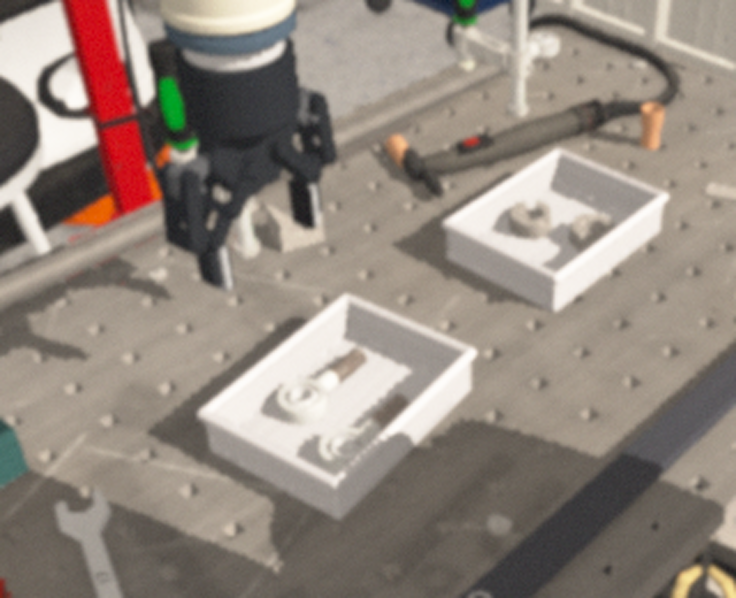

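The fingers stand behind the far rim, clear of the tray, with the clamp further back. I'll centre on the tray and go down.

Call:
drive_tool(plan=[{"x":0.25,"y":-0.33,"z":0.1,"ax":0.0,"ay":0.0,"az":0.0,"hand":85.0},{"x":0.25,"y":-0.33,"z":0.5,"ax":0.0,"ay":0.0,"az":0.0,"hand":85.0},{"x":0.25,"y":-0.33,"z":0.9,"ax":0.0,"ay":0.0,"az":0.0,"hand":85.0},{"x":0.25,"y":-0.33,"z":1.3,"ax":0.0,"ay":0.0,"az":0.0,"hand":85.0},{"x":0.25,"y":-0.33,"z":1.6,"ax":0.0,"ay":0.0,"az":0.0,"hand":85.0},{"x":0.25,"y":-0.33,"z":1.86,"ax":0.0,"ay":0.0,"az":0.0,"hand":85.0},{"x":0.25,"y":-0.33,"z":1.86,"ax":0.0,"ay":0.0,"az":0.0,"hand":85.0},{"x":0.25,"y":-0.33,"z":1.86,"ax":0.0,"ay":0.0,"az":0.0,"hand":85.0}])

```text
clock: 3.1
eef_pos: [638.3, 146.3, 5.9]
tcp_rot: [-3.142, -0.0, 0.18]
contact_force: [0.1, 0.9, 0.4]
opening: 0.997
grasp_force: 0.0
```

```bash
python3 - <<'E'
from h import *
im=imaging.grab_frame("scene")[:,:,::-1]; cv2.imwrite("pics/s3.png",cv2.resize(im[60:320,100:420],None,fx=2.3,fy=2.3,interpolation=cv2.INTER_CUBIC))
s=monitor.sense();print(s["eef_pos"],s["tcp_rot"],s["contact_force"])
E
```

```text
[638.54306043 146.31058451   6.27433919] [-3.14151775e+00 -1.06487970e-03  1.79706822e-01] [ 1.02740877 -0.42011428  0.35001347]
```

View pics/s3.png

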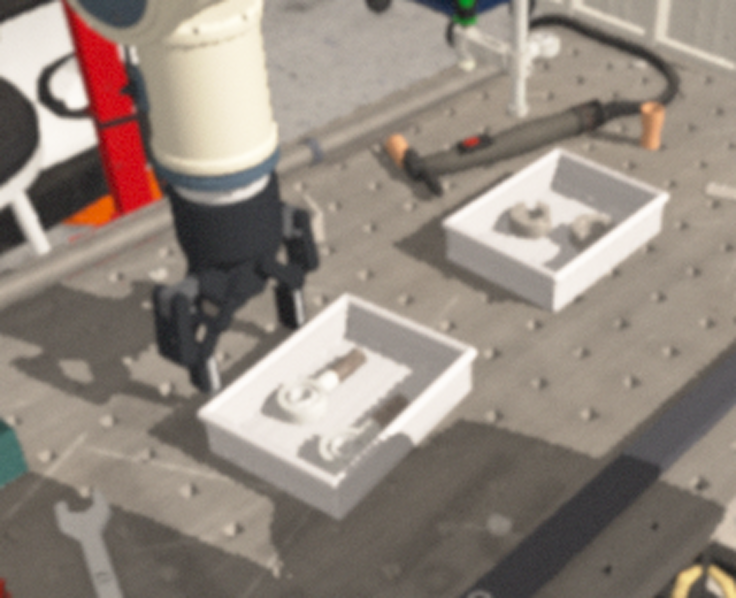

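The fingers are down behind the far rim, left and right of its middle, with no contact force. I'll start the drag slowly.

Call:
drive_tool(plan=[{"x":-0.1,"y":0.0,"z":0.0,"ax":0.0,"ay":0.0,"az":0.0,"hand":85.0},{"x":-0.2,"y":0.0,"z":0.0,"ax":0.0,"ay":0.0,"az":0.0,"hand":85.0},{"x":-0.28,"y":0.0,"z":0.0,"ax":0.0,"ay":0.0,"az":0.0,"hand":85.0},{"x":-0.36,"y":0.0,"z":0.0,"ax":0.0,"ay":0.0,"az":0.0,"hand":85.0},{"x":-0.46,"y":-0.01,"z":0.0,"ax":0.0,"ay":0.0,"az":0.05,"hand":85.0},{"x":-0.56,"y":-0.02,"z":0.0,"ax":0.0,"ay":0.0,"az":0.12,"hand":85.0},{"x":-0.68,"y":-0.04,"z":0.0,"ax":0.0,"ay":0.0,"az":0.2,"hand":85.0},{"x":-0.8,"y":-0.05,"z":0.0,"ax":0.0,"ay":0.0,"az":0.3,"hand":85.0}])

```text
clock: 3.95
eef_pos: [598.6, 141.5, 6.0]
tcp_rot: [-3.142, -0.002, 0.148]
contact_force: [4.8, -0.2, 0.4]
opening: 0.997
grasp_force: 2.5
```

Call:
drive_tool(plan=[{"x":-0.17,"y":-0.01,"z":0.0,"ax":0.0,"ay":0.0,"az":0.15,"hand":85.0},{"x":-0.34,"y":-0.02,"z":0.0,"ax":0.0,"ay":0.0,"az":0.3,"hand":85.0},{"x":-0.51,"y":-0.03,"z":0.0,"ax":0.0,"ay":0.0,"az":0.45,"hand":85.0},{"x":-0.68,"y":-0.04,"z":0.0,"ax":0.0,"ay":0.0,"az":0.6,"hand":85.0},{"x":-0.84,"y":-0.06,"z":0.0,"ax":0.0,"ay":0.0,"az":0.75,"hand":85.0},{"x":-1.0,"y":-0.08,"z":0.0,"ax":0.0,"ay":0.0,"az":0.9,"hand":85.0},{"x":-1.12,"y":-0.09,"z":0.0,"ax":0.0,"ay":0.0,"az":1.0,"hand":85.0},{"x":-1.24,"y":-0.1,"z":0.0,"ax":0.0,"ay":0.0,"az":1.1,"hand":85.0}])

```text
clock: 4.75
eef_pos: [536.4, 137.3, 6.0]
tcp_rot: [-3.141, -0.002, 0.032]
contact_force: [6.0, -0.3, 2.1]
opening: 0.992
grasp_force: 2.7
```

```bash
python3 - <<'E'
from h import *
im=imaging.grab_frame("top")[:,:,::-1]; cv2.imwrite("pics/t4.png",cv2.resize(im[160:290,170:330],None,fx=4.6,fy=4.6,interpolation=cv2.INTER_CUBIC))
s=monitor.sense();print(s["clock"],s["eef_pos"],s["tcp_rot"],s["contact_force"])
E
```

```text
4.8 [535.17992905 137.1546734    5.78412874] [-3.14150709e+00 -2.12187496e-04  3.17697448e-02] [ 4.58488135 -0.21406034  2.96539139]
```

View pics/t4.png

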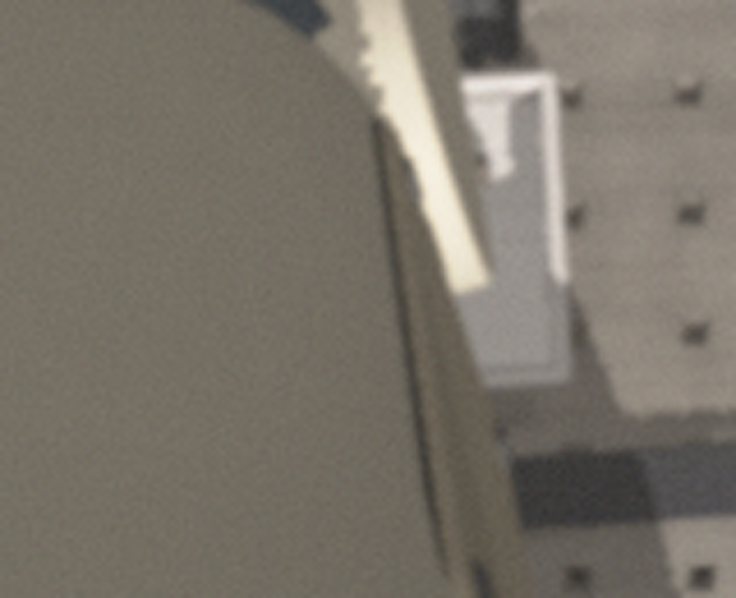

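The arm hides the left part; the tray's right side runs from (556,72) to (571,382), and the bar's far edge is at (530,457).

```bash
python3 - <<'E'
from h import *
c=lambda a:np.array((170,160))+(np.array(a)+.5)/4.6-.5
P=px2w("top",c([(556,72),(571,382)]),40)[:,:2]; d=P[0]-P[1]; print(P,np.degrees(np.arctan2(d[1],d[0])))
B=px2w("top",c([(530,457),(720,446)]),12)[:,:2]; n=np.array([np.cos(.0336),np.sin(.0336)])
print(B@n,P@n,"gap",P[1]@n+4-B[0]@n, "by far rim",P[0]@n-124-B[0]@n)
E
```

```text
[[525.67005709  53.42418911]
 [400.44200669  49.73487082]] 1.6874912851723751
[373.00937861 372.9348968 ] [527.16806978 401.8867637 ] gap 32.87738508564826 by far rim 30.158691174835155
```

Call:
drive_tool(plan=[{"x":-0.1,"y":0.0,"z":0.0,"ax":0.0,"ay":0.0,"az":0.0,"hand":85.0},{"x":-0.2,"y":0.0,"z":0.0,"ax":0.0,"ay":0.0,"az":0.0,"hand":85.0},{"x":-0.29,"y":0.0,"z":0.0,"ax":0.0,"ay":0.0,"az":0.0,"hand":85.0},{"x":-0.36,"y":0.0,"z":0.0,"ax":0.0,"ay":0.0,"az":0.0,"hand":85.0},{"x":-0.42,"y":0.0,"z":0.0,"ax":0.0,"ay":0.0,"az":0.0,"hand":85.0},{"x":-0.46,"y":0.0,"z":0.0,"ax":0.0,"ay":0.0,"az":0.0,"hand":85.0},{"x":-0.49,"y":0.0,"z":0.0,"ax":0.0,"ay":0.0,"az":0.0,"hand":85.0},{"x":-0.51,"y":0.0,"z":0.0,"ax":0.0,"ay":0.0,"az":0.0,"hand":85.0}])

```text
clock: 5.6
eef_pos: [511.0, 136.5, 5.8]
tcp_rot: [-3.141, -0.001, 0.033]
contact_force: [5.5, 0.4, 1.9]
opening: 0.994
grasp_force: 2.7
```

Now I'll back off the rim, then lift.

Call:
drive_tool(plan=[{"x":0.1,"y":0.0,"z":0.0,"ax":0.0,"ay":0.0,"az":0.0,"hand":85.0},{"x":0.3,"y":0.0,"z":0.0,"ax":0.0,"ay":0.0,"az":0.0,"hand":85.0},{"x":0.6,"y":0.0,"z":0.0,"ax":0.0,"ay":0.0,"az":0.0,"hand":85.0},{"x":0.6,"y":0.0,"z":-0.1,"ax":0.0,"ay":0.0,"az":0.0,"hand":85.0},{"x":0.6,"y":0.0,"z":-0.7,"ax":0.0,"ay":0.0,"az":0.0,"hand":85.0},{"x":0.6,"y":0.0,"z":-1.5,"ax":0.0,"ay":0.0,"az":0.0,"hand":85.0},{"x":0.6,"y":0.0,"z":-2.4,"ax":0.0,"ay":0.0,"az":0.0,"hand":85.0},{"x":0.6,"y":0.0,"z":-3.3,"ax":0.0,"ay":0.0,"az":0.0,"hand":85.0}])

```text
clock: 6.4
eef_pos: [539.2, 137.0, 171.8]
tcp_rot: [3.141, 0.002, 0.033]
contact_force: [0.9, -1.0, 0.2]
opening: 0.999
grasp_force: 0.0
```

Call:
drive_tool(plan=[{"x":0.0,"y":0.9,"z":-0.3,"ax":0.0,"ay":0.0,"az":0.0,"hand":85.0},{"x":0.0,"y":1.8,"z":-0.6,"ax":0.0,"ay":0.0,"az":0.0,"hand":85.0},{"x":0.0,"y":2.7,"z":-0.8,"ax":0.0,"ay":0.0,"az":0.0,"hand":85.0},{"x":0.0,"y":3.6,"z":-0.8,"ax":0.0,"ay":0.0,"az":0.0,"hand":85.0},{"x":0.0,"y":4.5,"z":-0.8,"ax":0.0,"ay":0.0,"az":0.0,"hand":85.0},{"x":0.0,"y":5.4,"z":-0.8,"ax":0.0,"ay":0.0,"az":0.0,"hand":85.0},{"x":0.0,"y":6.3,"z":-0.8,"ax":0.0,"ay":0.0,"az":0.0,"hand":85.0},{"x":0.0,"y":7.2,"z":-0.8,"ax":0.0,"ay":0.0,"az":0.0,"hand":85.0}])

```text
clock: 7.2
eef_pos: [551.4, -224.0, 210.5]
tcp_rot: [-3.141, 0.001, 0.033]
contact_force: [0.3, 1.2, 0.5]
opening: 0.994
grasp_force: 0.0
```

```bash
python3 - <<'E'
from h import *
im=imaging.grab_frame("top")[:,:,::-1]; cv2.imwrite("pics/t5.png",cv2.resize(im[160:290,170:330],None,fx=4.6,fy=4.6,interpolation=cv2.INTER_CUBIC))
s=monitor.sense();print(s["clock"],s["eef_pos"],s["tcp_rot"],s["contact_force"])
E
```

```text
7.25 [ 551.79389639 -230.07483042  210.64382409] [3.13839581e+00 2.68185881e-04 3.15621035e-02] [ 0.55479894 -4.84393191  0.7019945 ]
```

View pics/t5.png

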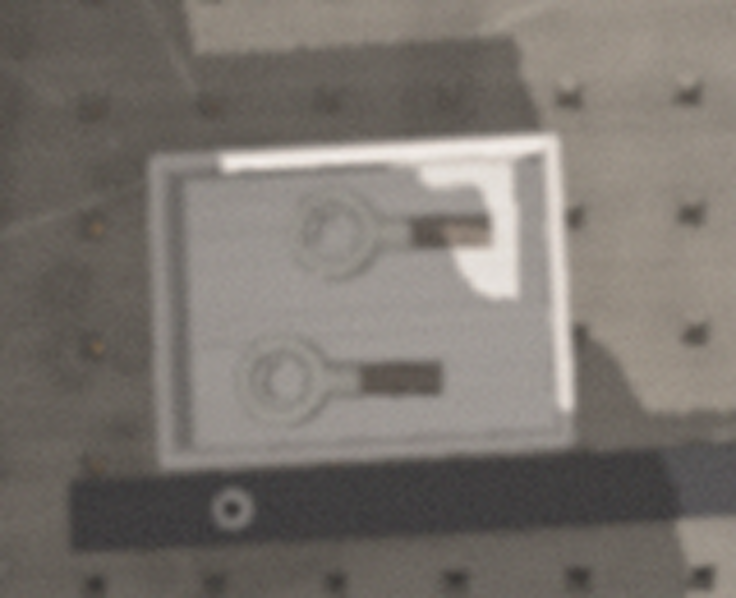

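The tray stands along the bar with both rod ends in it. Its rim corners are (150,155), (557,135), (574,446), (162,469), and the bar's far edge runs from (72,482) to (735,446).

```bash
python3 - <<'E'
from h import *
c=lambda a:np.array((170,160))+(np.array(a)+.5)/4.6-.5
P,m,y1,y2,L,W=tray(c([(150,155),(557,135),(574,446),(162,469)])); print(m,np.degrees([y1,y2]),L,W)
B=px2w("top",c([(72,482),(735,446)]),12)[:,:2]; d=B[0]-B[1]; a=np.arctan2(-d[0],d[1]); n=np.array([np.cos(a),np.sin(a)])
print("bar yaw",np.degrees(a),"gap",m@n-60-B@n, m@[.9994,.0336]-60-373.5)
E
```

```text
[435.02388896 133.86972666] [1.69079165 2.1431765 ] 165.28237219679002 125.79510895528882
bar yaw 1.8806180468782603 gap [6.59665394 6.59665394] 5.76089744742535
```

The gap is about 6 mm and the tray is parallel to the bar to within 0.3°. The gripper is clear, so I'm handing in.

```bash
python3 -c "
from rig import r
print(r.sign_off())"
```

```text
the job is handed in; nothing more can be done
None
```

I hooked the rod-end tray behind its far rim and dragged it to about 6 mm from the stop bar, parallel to within about 0.3°. I then let go and handed the job in at about 7.3 s. The pictures showed both rod ends still in the tray, and I never touched the collar tray.

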